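Plug the tile-rack comb into its slotted base and lock it

ROBOT

A 6-joint arm with a two-finger parallel gripper is mounted at the origin on the work surface. World frame = base frame: x ahead of the robot, y to its left, z up, the work surface at z = 0. Lengths are in m, angles in rad, forces in N, time in s.
With the tool pointing down it reaches from about 0.25 to 0.775 m from the base axis. Payload 4 kg.
Tool frame: the origin (TCP) lies between the finger pads; the fingertips stand 11 mm ahead of it and the grasp point (between the pads) lies 8 mm behind it; z points along the fingers, y is the direction in which the jaws open and shut (so a half turn about z gives the same grasp; the last joint's range is limited). The gripper opens to 94 mm and grips with 3 to 60 N. Pads are 16 mm wide; open, the fingers measure 119 mm over their backs; the gripper's body (75 mm by 177 mm) begins 78 mm behind the grasp point.
Start: joints at [1.01, 0.087, 1.371, -0, 1.684, -0.103], TCP at [0.243, 0.493, 0.217] pointing down, gripper open.
Joint ranges: [-3.1, 3.1], [-0.76, 2.03], [0.27, 2.55], [-1.08, 4.22], [0.17, 2.65], [-2.57, 2.57]. Speed limits (rad/s): [2.79, 2.79, 3.14, 3.14, 3.14, 3.14].

INTERFACE

Orientations are given as [roll, pitch, yaw] about the fixed x, y, z axes, in that order (R = Rz(yaw) Ry(pitch) Rx(roll)).
In Python, from bench import get_obs, cams, ticket gives the robot as it stands. The module is installed in compiled form; this text tells all that it offers.
- The arm moves only by the shell command python3 -m crank 'ROWS'. ROWS is JSON, a list of rows, each an object of numbers: "tx", "ty", "tz": the shift along the tool's x, y, z in cm; "twist": the turn about the tool's z in degrees; "grip": the opening, from 0 (shut) to 1 (fully open). In form: [{"tx": .., "ty": .., "tz": .., "twist": .., "grip": ..}, ...]. A call has 1 to 12 rows; each row shifts and turns the commanded pose from where the row before left it, along the tool's axes as they then stand; what a row does not reach is not made up. A row lasts 1/8 s, in which the tool goes at most 62.5 mm and 10.7 degrees, less where a joint would pass 70% of its speed; a pose out of reach is approached as far as the arm can. A call is refused whole if a number of a shift passes 6.25 or a number of a turn 10.7, either way. A call with a gripper value outside its range is refused whole. The fingers move at their own pace and stop on an object; the grip force is fixed at half the most. Time passes only in rows, so rows that do not move let the fingers close. It gives the time, the measured TCP pose, the force and the opening at its end, in the units of the state.
- get_obs(): the state, without advancing time (a new reading comes with each control period).
- cams.snapshot(name): name is "scene" or "top"; returns a dict with "frame" (480x640x3 uint8, red, green, blue), "intrinsics" (3x3 intrinsics, pixels), "dist" ([k1, k2, p1, p2, k3] as OpenCV has them; the pictures are not rectified), "R" (3x3) and "t" (3): a world point X has camera coordinates R X + t. Camera axes: x right, y down, z forward; pixel columns grow to the right and rows downward; lengths in m; the calibration is good to about 2 mm. A picture is of the moment at which its call begins. There is no depth.
- ticket.close_job(): hands the job in, once; it reports no verdict.
Trained networks look in a picture, given as the dict that the camera call returned (one of the last four; its "shot" number tells which), for a name from the list of things; names that differ only in an ending like _2 or _b are one class to them, and where a whole thing is asked for, a point or a joint stands for the part that bears it (a point fixed in the world has none). Each returns a list of dicts, best first, with "conf" (0 to 1); they miss things now and then, are a little off and sometimes report something else, mostly with a low value. They report only what shows in the picture. A call takes as long as a camera call. They do not tell look-alikes from the thing itself.
- cams.outline_of(picture, query): "region" (480x640 bool, what is visible of it) and "centre" ([column, row] in pixels, amid what is visible of it).
The state is a dict: "time": time; "joint_positions": joint angles; "qvel": joint speeds; "joint_torque": joint torques, N m; "tool_pos": TCP position; "ee_rot": TCP orientation; "wrist_force": force on the tool from outside, world axes, zero at the start; "wrist_torque": the same for the moment, N m; "width": finger opening in m.
Only numpy, scipy, OpenCV 4.12 (cv2) and the standard library are available. Lean on these libraries where they do the work, as an engineer would, in place of code of your own. Each camera call takes 0.05 s, during which the arm holds its last target.

TASK

Put the test-tile rack back together: pick up the wooden comb and lower it onto the rack base so that all six tongues enter the six slots, feeling gently for them because the slotted block sits a little off along its length, until the comb is fully home with its spine flush on the block. Then slide the steel keeper fully over the end of the comb to lock it, let go, and leave the jar, tile and bowl where they are. Do not force the comb: it drops in easily once the tongues are over their slots.

Things in the scene. Friction and masses are not known exactly. Their poses are not given: they have to be found in the camera images.
- comb_grip (a point): Centre of the hand grip of the loose wooden comb, one 18 mm thick board (thickness along its x), 176 mm long (y), 65 mm tall, 120 to 200 g, same either way round; starts upright on the table on its tongues. Grip block 44 mm long (y), 18 mm thick, 35 mm tall; this point is 47 mm above the tongue tips, 18 mm below the grip's top. Grip across x, from above.
- comb_tips (a point): Middle of the row of tongue tips, underneath the comb, 47 mm below comb_grip. Six tongues, each 8 mm long (y), 18 mm thick (x), 18 mm tall, at y = -60, -36, -12, 12, 36, 60 mm. Above them the solid spine 176 x 18 x 12 mm, and on it the grip and three thin fins each side of it (y = 32, 44, 56 mm; 29 mm tall).
- base: Rack base, fixed: plywood plate 90 mm (x) by 259 mm (y, from -105 to +154 mm), 12 mm thick, z up. Origin on the table under the nominal middle of the slotted block on it. With the comb home its spine lies on the block, comb_grip 63 mm above the table, comb length along the base's y, either way round. Pillar for the keeper at y = 106 to 152 mm, 40 mm wide, 48 mm high.
- block_nominal (a point): Nominal middle of the slotted block's top, 34 mm above the table, base axes. Block 174 mm long (y), 50 mm wide; six open slots 11 mm long (y), 22 mm wide, 22 mm deep, at -60, -36 .. 60 mm from its middle. The block is fixed anywhere up to 7 mm either way along y from this point (centred in x): find the shift by touch or eye. Tongues that miss rest on its top, comb 18 mm high.
- keeper_knob (a point): Grip or push point on the upright steel keeper knob, 78.5 mm above the table; base axes. Knob 20 mm (x) by 14 mm (y), from 54.5 to 92.5 mm above the table, on a flat steel tongue 22 mm wide, 6 mm thick, that reaches 30 mm from the knob's centre towards the comb.
- keeper (a joint): Keeper travel in m: 0 open, 0.030 fully shut; it slides to the base's -y, over the comb's spine end, 2.5 mm above a seated spine (a comb not home blocks it). About 2 to 3 N of friction; stays where left. Starts between 0 and 0.004.
- jar: Loose glass jar with white lid, 54 mm across, 65 mm tall, beside the base. Bystander. Origin under its centre.
- tile: Loose flat terracotta test tile 50 x 90 x 7 mm lying beside the comb. Bystander. Origin under its centre.
- bowl: Loose white bowl 110 mm across, 50 mm tall. Bystander. Origin under its centre.
Things that resemble listed ones, but are neither listed nor needed, are in the scene too. There is more than one size of the part that bears comb_grip; the job needs the smaller.

How it is judged:
On the way:
1. the comb is fully home in all six slots while the keeper is still open (z of comb_grip in the frame of base below 0.0655 m and x of comb_grip in the frame of base between -0.005 and 0.005 m and y of comb_grip in the frame of base between -0.0105 and 0.0105 m and angle between comb_grip's own z axis and vertical below 0.06 rad and angle between the y axis of comb_grip and the y axis of base, either way round below 0.06 rad and value of joint keeper below 0.01 m), for 0.2 s.
At the end, for the whole second after the job is handed in: All six tongues are in their slots: comb_grip under 65.5 mm above the base's underside, within 5 mm across and 10.5 mm along of the base's middle, tilt and yaw error under 0.06 rad; the keeper is shut to at least 24 of its 30 mm; the comb is released (z of comb_grip in the frame of base below 0.0655 m and x of comb_grip in the frame of base between -0.005 and 0.005 m and y of comb_grip in the frame of base between -0.0105 and 0.0105 m and angle between comb_grip's own z axis and vertical below 0.06 rad and angle between the y axis of comb_grip and the y axis of base, either way round below 0.06 rad and value of joint keeper above 0.024 m and contact force between comb and the fingers below 0.1 N); the robot touches nothing.
It fails at once if the comb is forced: it presses on the base (or its block or keeper) with more than 40 N (contact force between comb and base above 40 N).
It fails at once if the jar, tile or bowl is moved more than 25 mm (distance of any of jar, tile, bowl from where it was at the start of the episode above 0.025 m).
It also fails if it takes over 61 s, if anything falls off the work surface, if the arm or the gripper's body presses on something with over 40 N, if the wrist force passes 120 N, or if a joint passes its speed limit or range.

## Working session

There is one attempt and no reset: what is moved stays moved. The work goes in short steps, Python scripts to look and compute and a shell command to move; the robot and the scene stay as the last step left them, time stands still between calls to the robot, and variables do not carry over. Pictures are saved under pics/ and viewed, and the job is handed in when it is done.

```bash
mkdir -p pics
python3 - <<'E'
from bench import get_obs, cams
import cv2,pickle
print(get_obs())
for n in ["scene","top"]:
    p=cams.snapshot(n); cv2.imwrite(f"pics/{n}0.png",p["frame"][:,:,::-1]); pickle.dump(p,open(f"{n}0.pkl","wb"))
    print(n,p["intrinsics"],p["dist"],p["R"],p["t"])
    for q in ["comb_grip","comb_tips","base","keeper_knob","keeper","jar","tile","bowl","block_nominal"]:
        try:
            print(q,[(round(r["conf"],2),[round(float(v)) for v in r["centre"]],int(r["region"].sum())) for r in cams.outline_of(p,q)])
        except Exception as e: print(q,e)
E
```

```text
{'time': 0.0, 'joint_positions': array([ 1.00989595e+00,  8.79336114e-02,  1.37221193e+00,  5.54226796e-06,
        1.68363163e+00, -1.03054268e-01]), 'qvel': array([ 0.00053348,  0.0010782 ,  0.00027933,  0.00147609, -0.00140085,
        0.00068036]), 'joint_torque': array([-8.75094975e-04, -3.40189755e+01, -3.02424860e+01,  7.16249761e-02,
        3.31695902e-02, -1.41153350e-04]), 'tool_pos': array([0.24280891, 0.49291723, 0.21533734]), 'ee_rot': array([-3.13942029e+00, -2.30205296e-04,  2.68374691e+00]), 'wrist_force': array([ 0.31302167, -0.22275047,  0.9039905 ]), 'wrist_torque': array([-0.03405328,  0.00929005, -0.01752426]), 'width': 0.09367408569551873}
scene [[539.89981522   0.         317.67226269]
 [  0.         539.89981522 234.60936498]
 [  0.           0.           1.        ]] [-0.10160899  0.          0.          0.          0.        ] [[ 0.43513124  0.90034668  0.00605383]
 [ 0.57649976 -0.273441   -0.76998574]
 [-0.69159875  0.33853489 -0.63803237]] [-0.28623565 -0.25250864  1.35444639]
comb_grip [(0.79, [197, 274], 2258), (0.73, [144, 201], 2883)]
comb_tips [(0.7
[... 406 characters left out ...]
.           0.           1.        ]] [-0.00690974  0.          0.          0.          0.        ] [[ 2.70389027e-04 -9.99998456e-01  1.73641351e-03]
 [-9.87441910e-01 -5.41315649e-04 -1.57981582e-01]
 [ 1.57982278e-01 -1.67189099e-03 -9.87440532e-01]] [0.05199608 0.56622381 0.80036822]
comb_grip [(0.72, [431, 259], 819), (0.56, [464, 391], 2567)]
comb_tips [(0.96, [459, 394], 2435), (0.6, [431, 263], 901)]
base [(0.82, [255, 278], 6640)]
keeper_knob [(0.78, [194, 286], 367)]
keeper [(0.87, [198, 288], 315), (0.56, [340, 113], 2295)]
jar [(0.81, [238, 216], 797), (0.25, [196, 288], 322)]
tile [(0.62, [396, 212], 1117)]
bowl [(0.96, [341, 114], 2296)]
block_nominal [(0.86, [252, 280], 6435)]
```

View pics/scene0.png

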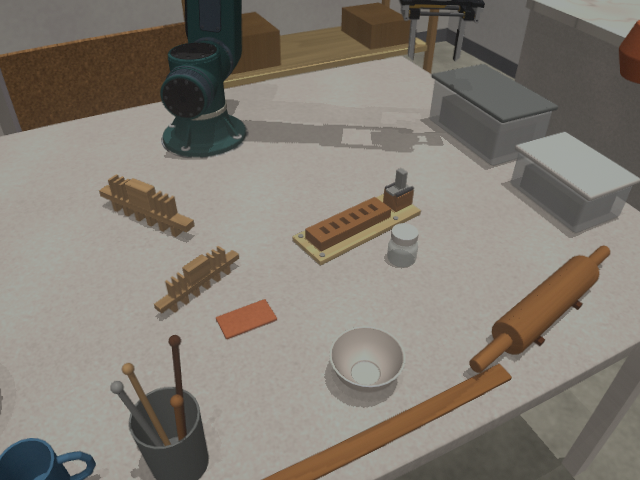

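View pics/top0.png

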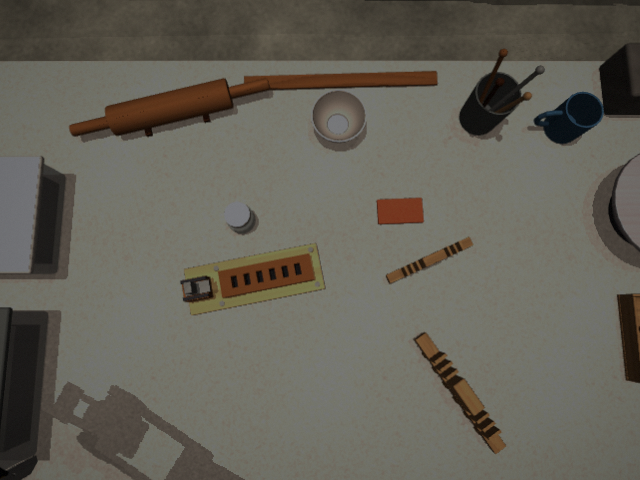

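Run:
```python
import cv2
for n,(x0,y0,x1,y1) in {"scene0":(100,150,250,310),"top0":(150,190,500,450)}.items():
    im=cv2.imread(f"pics/{n}.png")[y0:y1,x0:x1]; s=min(800/im.shape[1],600/im.shape[0]); cv2.imwrite(f"pics/{n}c.png",cv2.resize(im,None,fx=s,fy=s,interpolation=cv2.INTER_CUBIC)); print(n,s)
im=cv2.imread("pics/scene0.png")[150:300,280:440]; cv2.imwrite("pics/scene0d.png",cv2.resize(im,None,fx=4,fy=4,interpolation=cv2.INTER_CUBIC))
```

```text
scene0 3.75
top0 2.2857142857142856
```

View crops.

The scene view shows two combs, at (144,203) and (197,277), the rack base at (360,222), the jar at (404,245), the tile at (246,318) and the bowl at (366,360). The comb at (197,277), top view (430,260), is next to the tile and is the smaller one. In the top view the base is at (255,278) with the keeper at its left end (197,288).

View pics/top0c.png

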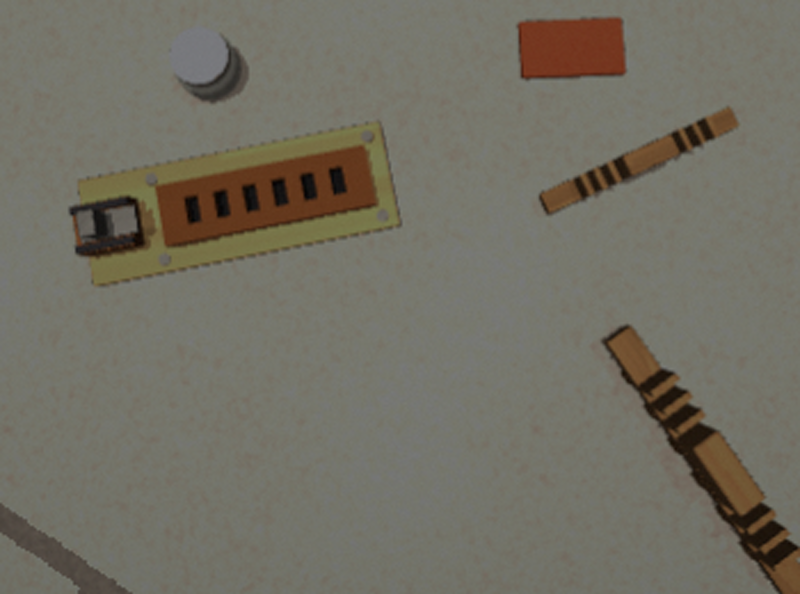

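View pics/scene0c.png

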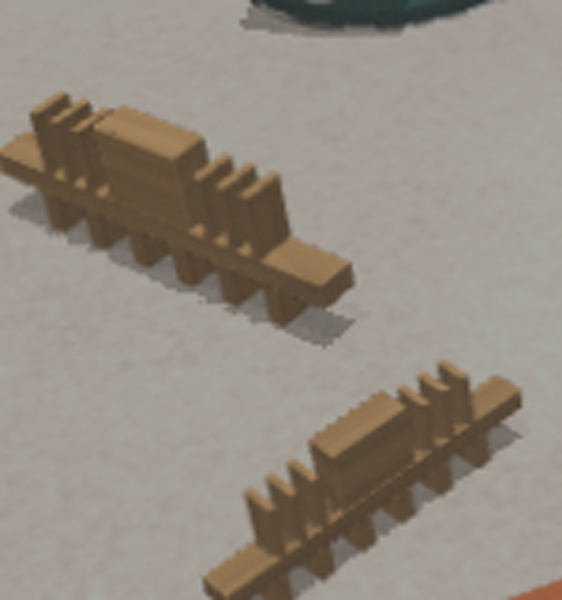

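View pics/scene0d.png

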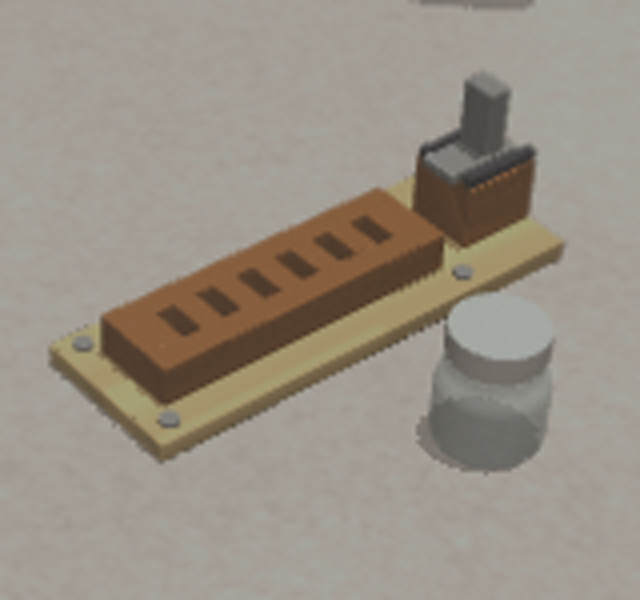

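```bash
cat > h.py <<'E'
import numpy as np,cv2,pickle
def und(p,pts): return cv2.undistortPoints(np.array(pts,float).reshape(-1,1,2),p["intrinsics"],np.array(p["dist"])).reshape(-1,2)
def plane(p,pts,z):
    u=und(p,pts); R,t=np.array(p["R"]),np.array(p["t"]); C=-R.T@t
    d=np.c_[u,np.ones(len(u))]@R
    return C+d*((z-C[2])/d[:,2])[:,None]
def proj(p,X): return cv2.projectPoints(np.array(X,float).reshape(-1,1,3),cv2.Rodrigues(np.array(p["R"]))[0],np.array(p["t"],float),p["intrinsics"],np.array(p["dist"]))[0].reshape(-1,2)
def tri(p,a,q,b):
    P=[np.c_[x["R"],x["t"]] for x in(p,q)]
    X=cv2.triangulatePoints(P[0],P[1],und(p,a).T,und(q,b).T); return (X[:3]/X[3]).T
def load(n): return pickle.load(open(n+".pkl","rb"))
E
python3 - <<'E'
from h import *
T=load("top0");S=load("scene0")
def slots(p,roi):
    x0,y0,x1,y1=roi
    g=p["frame"].astype(float)[y0:y1,x0:x1].max(2)   # red mostly
    s=8; G=cv2.resize(g,None,fx=s,fy=s,interpolation=cv2.INTER_CUBIC)
    return g,G,s
for p,roi,th in ((T,(222,258,312,296),None),(S,(300,190,395,245),None)):
    g,G,s=slots(p,roi); med=np.median(g); print(med,g.min())
    for f in (0.55,0.7):
        n,l,st,c=cv2.connectedComponentsWithStats((G<f*med).astype(np.uint8))
        o=[((c[i]+.5)/s-.5+np.array(roi[:2]),st[i,4]/s/s) for i in range(1,n) if 15<st[i,4]/s/s<120 and st[i,0]>0 and st[i,1]>0]
        for a,b in o: print(f,a.round(1),round(b,1),plane(p,[a],0.034).round(4)[0])
E
```

```text
99.0 5.0
0.55 [297.2 268.6] 63.5 [0.5081 0.0859 0.034 ]
0.55 [284.6 271.1] 62.4 [0.5035 0.1094 0.034 ]
0.55 [271.9 273.6] 62.6 [0.4987 0.133  0.034 ]
0.55 [259.2 276.1] 63.0 [0.4941 0.1566 0.034 ]
0.55 [246.6 278.7] 62.8 [0.4893 0.18   0.034 ]
0.55 [233.8 281.2] 62.6 [0.4846 0.2036 0.034 ]
0.7 [297.2 268.6] 73.1 [0.5081 0.0858 0.034 ]
0.7 [284.6 271.1] 72.0 [0.5035 0.1094 0.034 ]
0.7 [272.  273.6] 73.2 [0.4988 0.1329 0.034 ]
0.7 [259.3 276.1] 73.5 [0.4941 0.1565 0.034 ]
0.7 [246.6 278.6] 73.0 [0.4893 0.18   0.034 ]
0.7 [233.8 281.2] 72.9 [0.4846 0.2036 0.034 ]
154.0 75.0
0.55 [372.7 207.1] 19.9 [0.4857 0.2037 0.034 ]
0.55 [363.5 211.5] 19.7 [0.4905 0.1801 0.034 ]
0.55 [354.  215.9] 21.4 [0.495  0.1566 0.034 ]
0.55 [344.5 220.5] 21.7 [0.4998 0.1331 0.034 ]
0.55 [334.6 225.2] 22.8 [0.5044 0.1094 0.034 ]
0.55 [324.7 230.1] 23.3 [0.5096 0.0859 0.034 ]
0.7 [372.5 206.9] 35.2 [0.4851 0.2036 0.034 ]
0.7 [363.1 211.2] 36.5 [0.4893 0.1799 0.034 ]
0.7 [353.8 215.8] 37.3 [0.4943 0.1563 0.034 ]
0.7 [344.2 220.3] 39.3 [0.4991 0.1329 0.034 ]
0.7 [334.2 225. ] 39.5 [0.5035 0.1091 0.034 ]
0.7 [380.3 233. ] 52.6 [0.5617 0.1757 0.034 ]
0.7 [324.3 229.8] 41.0 [0.5085 0.0857 0.034 ]
0.7 [392.7 237.4] 21.5 [0.5824 0.1899 0.034 ]
```

Run:
```python
import cv2
for n,(x0,y0,x1,y1) in {"scene0":(150,240,245,315),"top0":(380,230,480,290)}.items():
    im=cv2.imread(f"pics/{n}.png")[y0:y1,x0:x1]; cv2.imwrite(f"pics/{n}e.png",cv2.resize(cv2.convertScaleAbs(im,alpha=1.5),None,fx=8,fy=8,interpolation=cv2.INTER_CUBIC))
```

```text
(no output)
```

View pics/scene0e.png

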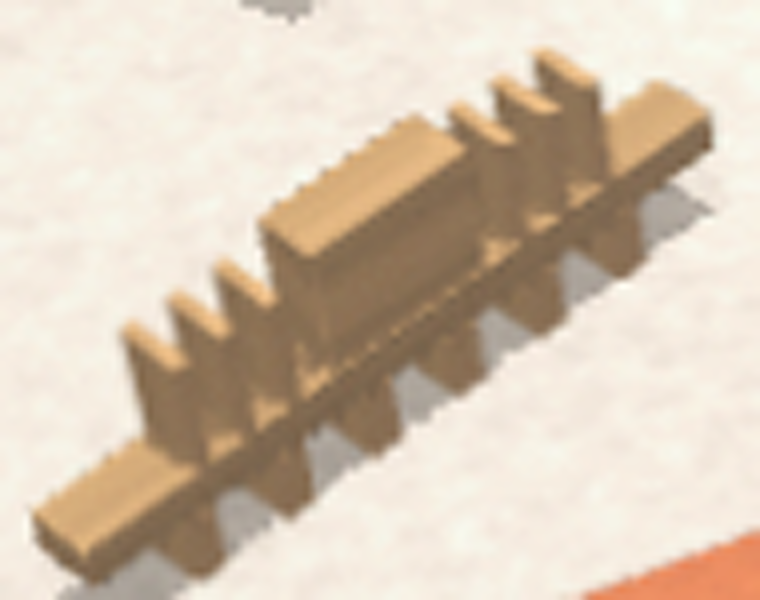

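View pics/top0e.png

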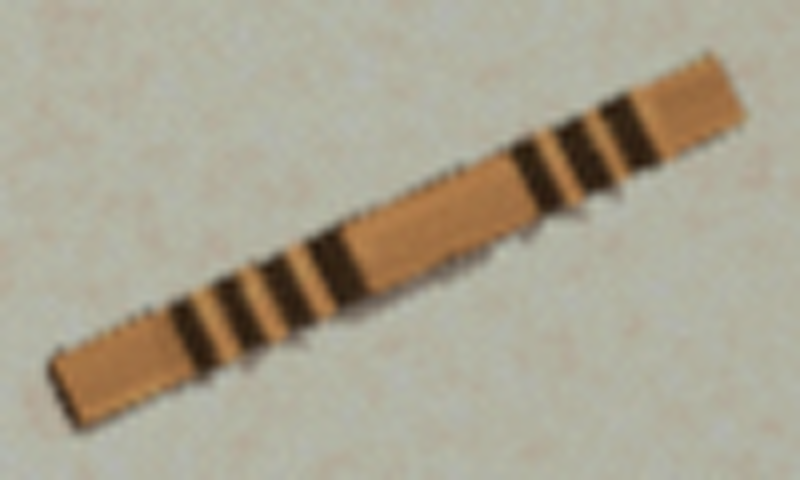

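```bash
python3 - <<'E'
from h import *
T=load("top0");S=load("scene0")
f=lambda L,o: (np.array(L,float)+.5)/8-.5+np.array(o)
tg=f([(342,221),(372,294),(542,212),(511,153)],(380,230)); sg=f([(263,222),(312,255),(468,152),(412,117)],(150,240))
# top: left is +y world(cam x=-y). match by world
A=plane(T,tg,.065);B=plane(S,sg,.065)
print(A.round(4),A.mean(0).round(4));print(B.round(4),B.mean(0).round(4))
print("tri", tri(T,[tg.mean(0)],S,[sg.mean(0)]))
te=f([(50,358),(80,432),(714,52),(747,112)],(380,230));E=plane(T,te,.030);print(E.round(4),E.mean(0))
se=f([(35,515),(88,555),(712,118),(660,80)],(150,240));F=plane(S,se,.030);print(F.round(4),F.mean(0))
for e in((E[0]+E[1]-E[2]-E[3])/2,(F[2]+F[3]-F[0]-F[1])/2): print(np.linalg.norm(e),np.degrees(np.arctan2(-e[0],e[1])))
# knob
for p,n,q in((T,"top","keeper_knob"),):
    pass
# block/base yaw & corner check
a=np.array([.4846,.2036])-np.array([.5081,.0859]);print(np.degrees(np.arctan2(-a[0],a[1])),a)
E
python3 - <<'E'
import cv2
for n,(x0,y0,x1,y1) in {"scene0":(375,160,430,225),"top0":(175,230,335,320)}.items():
    im=cv2.imread(f"pics/{n}.png")[y0:y1,x0:x1]; s=8 if n[0]=='s' else 5; cv2.imwrite(f"pics/{n}k.png",cv2.resize(cv2.convertScaleAbs(im,alpha=1.5),None,fx=s,fy=s,interpolation=cv2.INTER_CUBIC))
E
```

```text
[[ 0.5261 -0.1414  0.065 ]
 [ 0.5095 -0.1476  0.065 ]
 [ 0.5281 -0.1868  0.065 ]
 [ 0.5416 -0.1804  0.065 ]] [ 0.5263 -0.164   0.065 ]
[[ 0.53   -0.1861  0.065 ]
 [ 0.544  -0.1796  0.065 ]
 [ 0.5274 -0.1413  0.065 ]
 [ 0.5117 -0.1489  0.065 ]] [ 0.5282 -0.164   0.065 ]
tri [[ 0.52656491 -0.16415665  0.06349877]]
[[ 0.4978 -0.0801  0.03  ]
 [ 0.4805 -0.0867  0.03  ]
 [ 0.5705 -0.2398  0.03  ]
 [ 0.5561 -0.2469  0.03  ]] [ 0.52622789 -0.16338437  0.03      ]
[[ 0.5564 -0.2466  0.03  ]
 [ 0.5719 -0.2393  0.03  ]
 [ 0.5006 -0.0811  0.03  ]
 [ 0.4834 -0.0874  0.03  ]] [ 0.52808684 -0.16359189  0.03      ]
0.17632333158363322 24.873467180255926
0.17429122513649742 24.45777912526223
11.29120836373479 [-0.0235  0.1177]
```

View pics/scene0k.png

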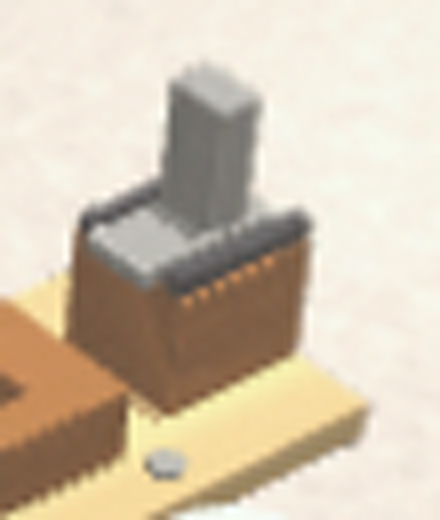

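View pics/top0k.png

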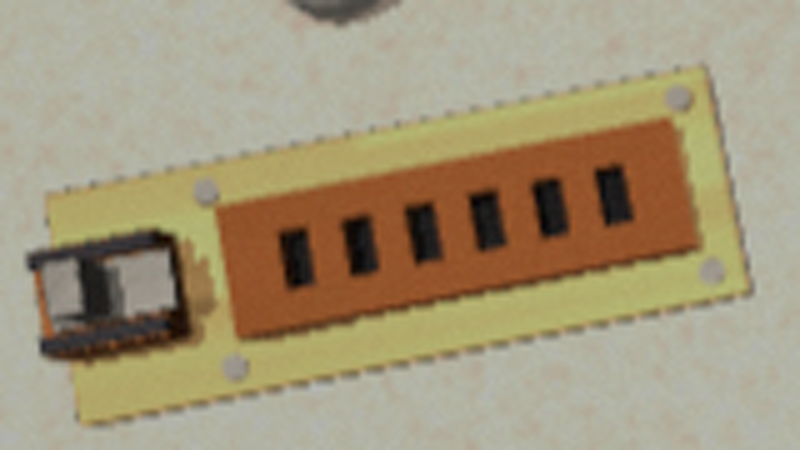

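```bash
cat >> h.py <<'E'
def go(x,y,z,yawdeg=None):
    from bench import get_obs
    o=get_obs(); from scipy.spatial.transform import Rotation as Ro
    R=Ro.from_euler("xyz",o["ee_rot"]).as_matrix()
    d=R.T@(np.array([x,y,z])-o["tool_pos"])*100
    yaw=np.degrees(np.arctan2(R[1,0],R[0,0]))
    print("t",round(float(o["time"]),2),"pos",o["tool_pos"].round(4),"yaw",yaw.round(2),"tilt",np.degrees(np.arccos(-R[2,2])).round(2),"F",o["wrist_force"].round(1),"w",round(o["width"],4))
    print("need cm tx,ty,tz",d.round(2),"twist",None if yawdeg is None else round(yaw-yawdeg,2))
E
python3 - <<'E'
from h import *
T=load("top0");S=load("scene0")
print("knob",tri(T,[(186.7,288)],S,[(401.2,170.5)]),plane(T,[(186.7,288)],.0925),plane(S,[(401.2,170.5)],.0925))
print("jar",plane(T,[(238,215)],.065))
# base-origin from plate corners, top view zoom5
c=(np.array([(45,195),(705,66),(750,292),(80,425)],float)+.5)/5-.5+[175,230]
C=plane(T,c,.012);print(C.round(4)); a=np.radians(11.3);ey=np.array([-np.sin(a),np.cos(a)]);ex=np.array([np.cos(a),np.sin(a)])
m=C.mean(0)[:2];o=m-ey*.0245;print("origin",o,"block shift",(np.array([.4965,.1447])-o)@ey,(np.array([.4965,.1447])-o)@ex)
k=plane(T,[(186.7,288)],.0925)[0,:2]-o;print("knob base",k@ex,k@ey)
E
python3 -m crank '[{"tz":-2,"twist":9.8},{"twist":9.8},{"twist":9.8},{"twist":9.7},{},{}]'
python3 -c "
from h import *
go(.527,-.164,.215,114.7)"
```

```text
knob [[0.46913079 0.2746292  0.09074325]] [[0.46918737 0.27439941 0.0925    ]] [[0.47132737 0.27266632 0.0925    ]]
jar [[0.60374015 0.19396438 0.065     ]]
[[0.5099 0.3046 0.012 ]
 [0.5601 0.0515 0.012 ]
 [0.4731 0.0343 0.012 ]
 [0.423  0.2874 0.012 ]]
origin [0.49630984 0.14541917] block shift -0.0007424902811140534 4.555506072129734e-05
knob base -0.0013235107281759952 0.13179445560663539
t 1.0 pos [0.2431 0.4934 0.2165] yaw 153.77 tilt 0.01 F [ 0.  -0.  -0.4] w 0.0939
need cm tx,ty,tz [-54.52 -46.42   0.15] twist 39.07invalid input at $[0]: expected keys tx, ty, tz, twist, grip
```

```bash
python3 -m crank '[{"tx":0,"ty":0,"tz":-2,"twist":9.8,"grip":1},{"tx":0,"ty":0,"tz":0,"twist":9.8,"grip":1},{"tx":0,"ty":0,"tz":0,"twist":9.8,"grip":1},{"tx":0,"ty":0,"tz":0,"twist":9.7,"grip":1},{"tx":0,"ty":0,"tz":0,"twist":0,"grip":1}]'
python3 -c "
from h import *
go(.527,-.164,.215,114.7)"
```

```text
time: 1.62
tool_pos: [0.2431, 0.4934, 0.2365]
ee_rot: [3.142, -0.0, 2.003]
wrist_force: [-0.7, -0.4, 0.7]
width: 0.0942
t 1.62 pos [0.2431 0.4934 0.2365] yaw 114.79 tilt 0.01 F [-0.7 -0.4  0.7] w 0.0942
need cm tx,ty,tz [-71.58  -1.78   2.15] twist 0.09
```

```bash
python3 -m crank '[{"tx":-5,"ty":-0.2,"tz":0,"twist":0.1,"grip":1},{"tx":-6,"ty":-0.2,"tz":0,"twist":0,"grip":1},{"tx":-6,"ty":-0.2,"tz":0,"twist":0,"grip":1},{"tx":-6,"ty":-0.2,"tz":0,"twist":0,"grip":1},{"tx":-6,"ty":-0.2,"tz":0,"twist":0,"grip":1},{"tx":-6,"ty":-0.2,"tz":0,"twist":0,"grip":1},{"tx":-6,"ty":-0.2,"tz":0,"twist":0,"grip":1},{"tx":-6,"ty":-0.2,"tz":0,"twist":0,"grip":1},{"tx":-6,"ty":-0.2,"tz":0,"twist":0,"grip":1},{"tx":-6,"ty":0,"tz":0,"twist":0,"grip":1},{"tx":-6,"ty":0,"tz":0,"twist":0,"grip":1},{"tx":-5,"ty":0,"tz":0,"twist":0,"grip":1}]'
python3 -m crank '[{"tx":-1,"ty":0,"tz":3,"twist":0,"grip":1},{"tx":0,"ty":0,"tz":4,"twist":0,"grip":0.6},{"tx":0,"ty":0,"tz":0,"twist":0,"grip":0.6},{"tx":0,"ty":0,"tz":0,"twist":0,"grip":0.6}]'
python3 -c "
from h import *
go(.527,-.164,.039,114.7)"
```

```text
time: 3.12
tool_pos: [0.5184, -0.153, 0.2364]
ee_rot: [3.141, 0.0, 2.002]
wrist_force: [0.9, 0.4, 0.5]
width: 0.0942
time: 3.62
tool_pos: [0.5226, -0.1598, 0.168]
ee_rot: [3.14, 0.001, 2.001]
wrist_force: [-0.3, -0.2, 0.6]
width: 0.0675
t 3.62 pos [ 0.5226 -0.1598  0.168 ] yaw 114.66 tilt 0.11 F [-0.3 -0.2  0.6] w 0.0675
need cm tx,ty,tz [-0.54  0.2  12.9 ] twist -0.04
```

```bash
python3 -m crank '[{"tx":-0.5,"ty":0.2,"tz":4,"twist":0,"grip":0.6},{"tx":0,"ty":0,"tz":4,"twist":0,"grip":0.6},{"tx":0,"ty":0,"tz":0,"twist":0,"grip":0.6},{"tx":0,"ty":0,"tz":0,"twist":0,"grip":0.6}]'
python3 - <<'E'
from h import *
from bench import cams
go(.527,-.164,.039,114.7)
out=[]
for n,(x0,y0,x1,y1) in {"scene":(140,200,260,320),"top":(370,210,490,310)}.items():
    p=cams.snapshot(n); out.append(cv2.resize(p["frame"][y0:y1,x0:x1,::-1],(400,int(400*(y1-y0)/(x1-x0)))))
h=max(o.shape[0] for o in out)
cv2.imwrite("pics/pre.png",np.hstack([cv2.copyMakeBorder(o,0,h-o.shape[0],0,0,0) for o in out]))
E
```

```text
time: 4.12
tool_pos: [0.5276, -0.164, 0.0895]
ee_rot: [3.138, 0.003, 2.0]
wrist_force: [0.9, 0.2, 0.5]
width: 0.0563
t 4.12 pos [ 0.5276 -0.164   0.0895] yaw 114.62 tilt 0.27 F [0.9 0.2 0.5] w 0.0563
need cm tx,ty,tz [ 0.04 -0.08  5.05] twist -0.08
```

View pics/pre.png

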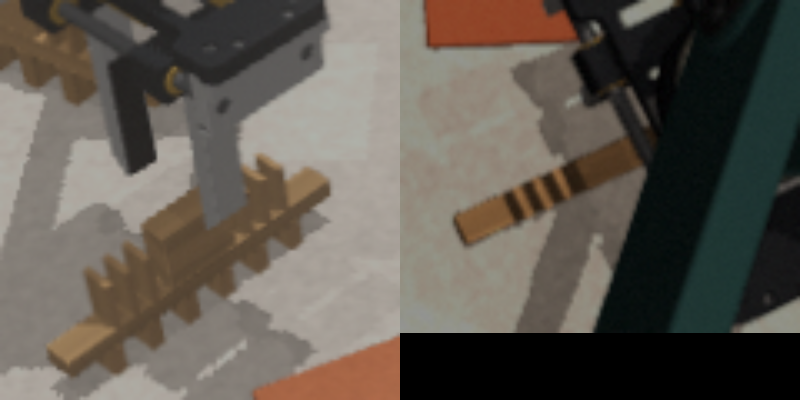

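The picture shows the fingers straddling the grip, with the near finger over its middle at (222,190) in the left panel. They look well centred. I'll descend and close.

```bash
python3 -m crank '[{"tx":0,"ty":0,"tz":2.5,"twist":0,"grip":0.6},{"tx":0,"ty":0,"tz":2.4,"twist":0,"grip":0.6},{"tx":0,"ty":0,"tz":0,"twist":0,"grip":0.6},{"tx":0,"ty":0,"tz":0,"twist":0,"grip":0},{"tx":0,"ty":0,"tz":0,"twist":0,"grip":0},{"tx":0,"ty":0,"tz":0,"twist":0,"grip":0},{"tx":0,"ty":0,"tz":0,"twist":0,"grip":0},{"tx":0,"ty":0,"tz":0,"twist":0,"grip":0},{"tx":0,"ty":0,"tz":0,"twist":0,"grip":0},{"tx":0,"ty":0,"tz":0,"twist":0,"grip":0}]'
python3 -c "
from h import *
go(.527,-.164,.039,114.7)"
```

```text
time: 5.48
tool_pos: [0.5261, -0.1636, 0.0378]
ee_rot: [3.141, 0.0, 2.0]
wrist_force: [-0.1, 0.2, 2.8]
width: 0.0176
t 5.47 pos [ 0.5261 -0.1636  0.0378] yaw 114.57 tilt 0.02 F [-0.1  0.2  2.8] w 0.0176
need cm tx,ty,tz [-0.08  0.07 -0.12] twist -0.13
```

```bash
python3 -m crank '[{"tx":0,"ty":0,"tz":-1,"twist":0,"grip":0},{"tx":0,"ty":0,"tz":-3,"twist":0,"grip":0},{"tx":0,"ty":0,"tz":-4,"twist":0,"grip":0},{"tx":0,"ty":0,"tz":-3,"twist":6.6,"grip":0},{"tx":0,"ty":0,"tz":0,"twist":6.6,"grip":0},{"tx":0,"ty":0,"tz":0,"twist":0,"grip":0},{"tx":0,"ty":0,"tz":0,"twist":0,"grip":0}]'
python3 -c "
from h import *
go(.4965,.1447,.148,101.3)"
```

```text
time: 6.35
tool_pos: [0.5254, -0.1632, 0.1466]
ee_rot: [-3.14, -0.001, 1.771]
wrist_force: [-0.2, 0.6, -1.3]
width: 0.0182
t 6.35 pos [ 0.5254 -0.1632  0.1466] yaw 101.47 tilt 0.1 F [-0.2  0.6 -1.3] w 0.0182
need cm tx,ty,tz [30.75  3.29 -0.11] twist 0.17
```

```bash
python3 -m crank '[{"tx":3,"ty":0.4,"tz":0,"twist":0.1,"grip":0},{"tx":5,"ty":0.6,"tz":0,"twist":0,"grip":0},{"tx":6,"ty":0.6,"tz":0,"twist":0,"grip":0},{"tx":6,"ty":0.6,"tz":0,"twist":0,"grip":0},{"tx":5,"ty":0.6,"tz":0,"twist":0,"grip":0},{"tx":4,"ty":0.3,"tz":0,"twist":0,"grip":0},{"tx":1.7,"ty":0.2,"tz":0,"twist":0,"grip":0},{"tx":0,"ty":0,"tz":0,"twist":0,"grip":0},{"tx":0,"ty":0,"tz":0,"twist":0,"grip":0},{"tx":0,"ty":0,"tz":0,"twist":0,"grip":0}]'
python3 -c "
from h import *
go(.4965,.1447,.085,101.3)"
```

```text
time: 7.6
tool_pos: [0.4985, 0.1427, 0.1474]
ee_rot: [-3.141, 0.0, 1.766]
wrist_force: [0.3, -0.8, -1.3]
width: 0.0179
t 7.6 pos [0.4985 0.1427 0.1474] yaw 101.16 tilt 0.02 F [ 0.3 -0.8 -1.3] w 0.0179
need cm tx,ty,tz [ 0.24 -0.16  6.24] twist -0.14
```

```bash
python3 -m crank '[{"tx":0.2,"ty":-0.2,"tz":2,"twist":-0.1,"grip":0},{"tx":0,"ty":0,"tz":2.5,"twist":0,"grip":0},{"tx":0,"ty":0,"tz":1.7,"twist":0,"grip":0},{"tx":0,"ty":0,"tz":0,"twist":0,"grip":0},{"tx":0,"ty":0,"tz":0,"twist":0,"grip":0},{"tx":0,"ty":0,"tz":0,"twist":0,"grip":0}]'
python3 - <<'E'
from h import *
from bench import cams
go(.4965,.1447,.085,101.3)
for n,(x0,y0,x1,y1) in {"scene":(285,155,435,265),"top":(170,230,340,330)}.items():
    p=cams.snapshot(n); pickle.dump(p,open(n+"1.pkl","wb")); cv2.imwrite(f"pics/{n}1.png",cv2.resize(p["frame"][y0:y1,x0:x1,::-1],None,fx=4.7,fy=4.7,interpolation=cv2.INTER_CUBIC))
E
```

```text
time: 8.35
tool_pos: [0.4968, 0.1457, 0.0868]
ee_rot: [3.139, 0.0, 1.769]
wrist_force: [-0.5, 0.2, -1.5]
width: 0.0178
t 8.35 pos [0.4968 0.1457 0.0868] yaw 101.37 tilt 0.14 F [-0.5  0.2 -1.5] w 0.0178
need cm tx,ty,tz [-0.09 -0.05  0.18] twist 0.07
```

View pics/scene1.png

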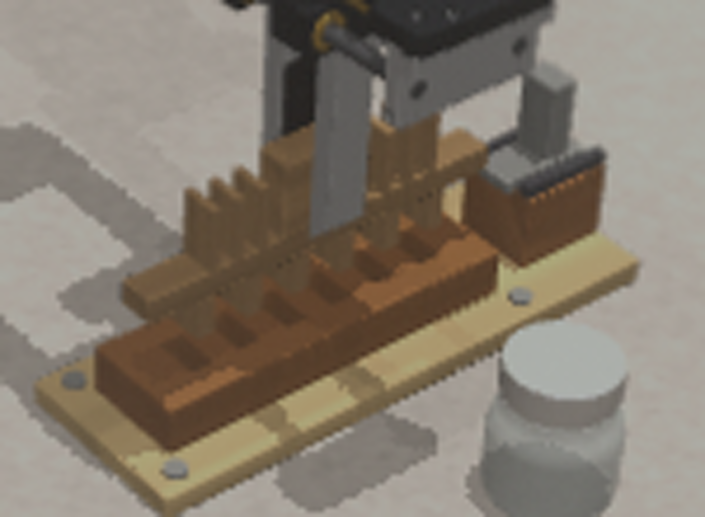

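View pics/top1.png

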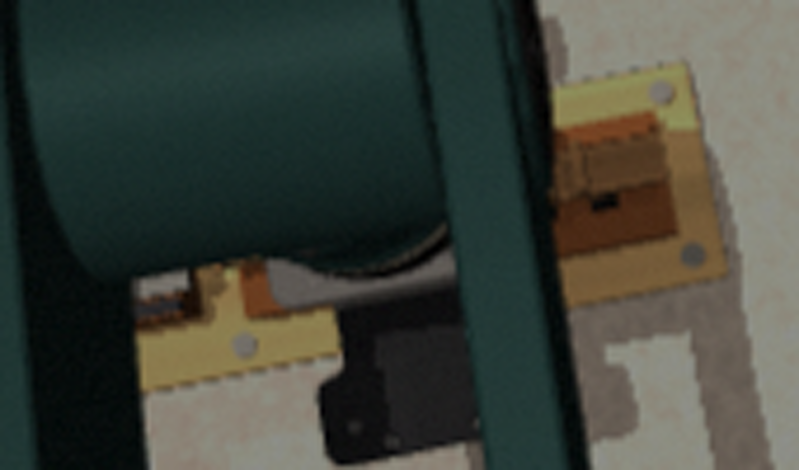

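```bash
cat >> h.py <<'E'
def combpts(cx,cy,tips,yaw):
    a=np.radians(yaw);ey=np.array([-np.sin(a),np.cos(a)]);ex=np.array([np.cos(a),np.sin(a)])
    P=lambda x,y,z:[*(np.array([cx,cy])+ex*x+ey*y),tips+z]
    return np.array([P(-.009,-.088,.03),P(.009,-.088,.03),P(.009,-.088,.018),P(-.009,.088,.03),P(.009,.088,.03)])
E
python3 - <<'E'
from h import *
S=load("scene1");T=load("top1")
X=combpts(.4968,.1457,.049,11.4)
print("scene zoom",((proj(S,X)-[285,155]+.5)*4.7-.5).round(0).tolist())
print("top zoom",((proj(T,X)-[170,230]+.5)*4.7-.5).round(0).tolist())
for n,o in(("scene",(290,190)),("scene",(370,170)),("top",(285,245))):
    p=load(n+"1");im=p["frame"][o[1]:o[1]+45,o[0]:o[0]+50,::-1]
    cv2.imwrite(f"pics/z{n}{o[0]}.png",cv2.resize(cv2.convertScaleAbs(im,alpha=1.6),None,fx=12,fy=12,interpolation=cv2.INTER_CUBIC))
    print(n,o,((proj(p,X)-o+.5)*12-.5).round(0).tolist())
E
```

```text
scene zoom [[119.0, 278.0], [147.0, 301.0], [147.0, 326.0], [458.0, 124.0], [487.0, 144.0]]
top zoom [[670.0, 180.0], [661.0, 133.0], [661.0, 137.0], [209.0, 272.0], [201.0, 225.0]]
scene (290, 190) [[245.0, 290.0], [317.0, 349.0], [317.0, 412.0], [1110.0, -101.0], [1185.0, -51.0]]
scene (370, 170) [[-715.0, 530.0], [-643.0, 589.0], [-643.0, 652.0], [150.0, 139.0], [225.0, 189.0]]
top (285, 245) [[332.0, 280.0], [308.0, 161.0], [309.0, 170.0], [-846.0, 516.0], [-866.0, 396.0]]
```

View pics/zscene290.png

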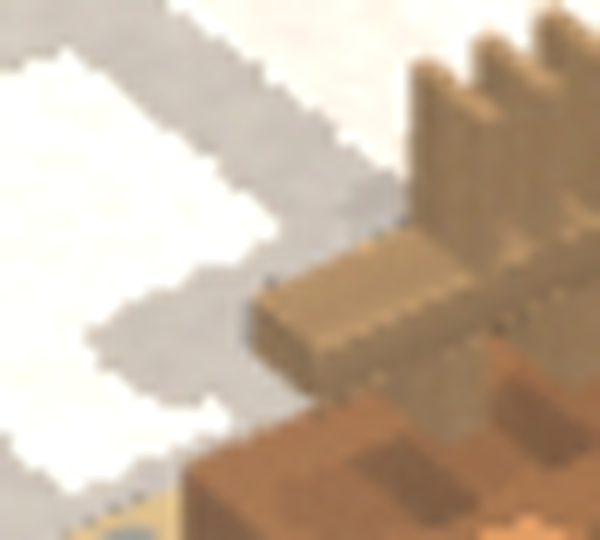

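View pics/zscene370.png

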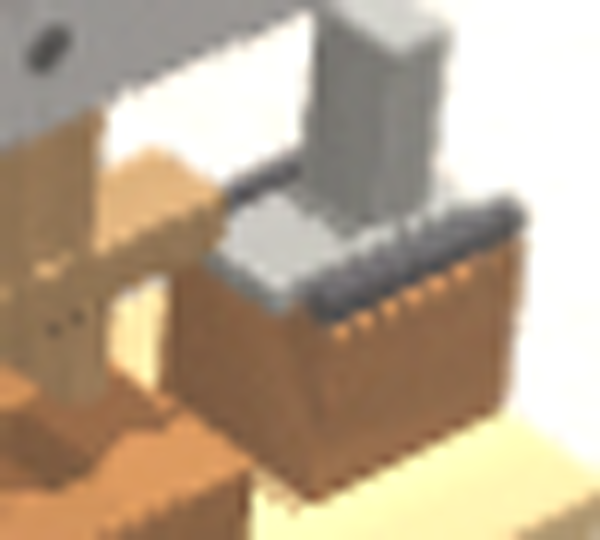

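View pics/ztop285.png

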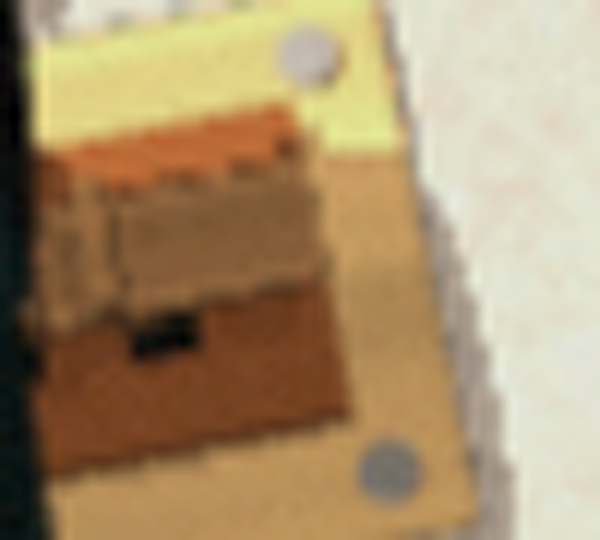

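```bash
python3 -m crank '[{"tx":-0.14,"ty":-0.05,"tz":0.6,"twist":0,"grip":0},{"tx":0,"ty":0,"tz":0.5,"twist":0,"grip":0},{"tx":0,"ty":0,"tz":0,"twist":0,"grip":0},{"tx":0,"ty":0,"tz":0,"twist":0,"grip":0}]'
python3 -c "
from h import *
go(.4965,.1444,.0718,101.3)"
```

```text
time: 8.95
tool_pos: [0.4956, 0.1441, 0.0744]
ee_rot: [-3.141, -0.0, 1.769]
wrist_force: [0.5, -0.5, -1.7]
width: 0.0178
t 8.95 pos [0.4956 0.1441 0.0744] yaw 101.37 tilt 0.01 F [ 0.5 -0.5 -1.7] w 0.0178
need cm tx,ty,tz [0.01 0.09 0.26] twist 0.07
```

```bash
python3 -m crank '[{"tx":0,"ty":0.06,"tz":0.15,"twist":0,"grip":0},{"tx":0,"ty":0,"tz":0.15,"twist":0,"grip":0},{"tx":0,"ty":0,"tz":0.1,"twist":0,"grip":0},{"tx":0,"ty":0,"tz":0,"twist":0,"grip":0},{"tx":0,"ty":0,"tz":0,"twist":0,"grip":0}]'
python3 -c "
from h import *
go(.4965,.1444,.0538,101.3)"
```

```text
time: 9.57
tool_pos: [0.4963, 0.1443, 0.0705]
ee_rot: [3.141, -0.0, 1.769]
wrist_force: [-0.2, -0.5, -2.2]
width: 0.0177
t 9.57 pos [0.4963 0.1443 0.0705] yaw 101.37 tilt 0.01 F [-0.2 -0.5 -2.2] w 0.0177
need cm tx,ty,tz [0.01 0.02 1.67] twist 0.07
```

No contact force, and the tips should already be just below the block top, so I'll keep going in small steps.

```bash
python3 -m crank '[{"tx":0,"ty":0,"tz":0.15,"twist":0,"grip":0},{"tx":0,"ty":0,"tz":0.15,"twist":0,"grip":0},{"tx":0,"ty":0,"tz":0,"twist":0,"grip":0}]'
python3 -m crank '[{"tx":0,"ty":0,"tz":0.2,"twist":0,"grip":0},{"tx":0,"ty":0,"tz":0.2,"twist":0,"grip":0},{"tx":0,"ty":0,"tz":0,"twist":0,"grip":0}]'
python3 -c "
from h import *
go(.4965,.1444,.0538,101.3)"
```

```text
time: 9.95
tool_pos: [0.4961, 0.1442, 0.0672]
ee_rot: [-3.141, -0.0, 1.769]
wrist_force: [0.5, 0.1, -1.5]
width: 0.0182
time: 10.32
tool_pos: [0.4961, 0.1442, 0.0632]
ee_rot: [-3.141, -0.0, 1.769]
wrist_force: [-0.2, -0.2, -1.8]
width: 0.0177
t 10.32 pos [0.4961 0.1442 0.0632] yaw 101.37 tilt 0.03 F [-0.2 -0.2 -1.8] w 0.0177
need cm tx,ty,tz [0.01 0.05 0.94] twist 0.07
```

```bash
python3 -m crank '[{"tx":0,"ty":0,"tz":0.25,"twist":0,"grip":0},{"tx":0,"ty":0,"tz":0.25,"twist":0,"grip":0},{"tx":0,"ty":0,"tz":0.2,"twist":0,"grip":0},{"tx":0,"ty":0,"tz":0,"twist":0,"grip":0}]'
python3 -m crank '[{"tx":0,"ty":0,"tz":0.1,"twist":0,"grip":0},{"tx":0,"ty":0,"tz":0.1,"twist":0,"grip":0},{"tx":0,"ty":0,"tz":0,"twist":0,"grip":0}]'
python3 -c "
from h import *
go(.4965,.1444,.0538,101.3)"
```

```text
time: 10.82
tool_pos: [0.4961, 0.1442, 0.0562]
ee_rot: [-3.141, -0.0, 1.769]
wrist_force: [0.2, 0.2, -1.9]
width: 0.0178
time: 11.2
tool_pos: [0.4962, 0.1443, 0.0544]
ee_rot: [-3.142, -0.0, 1.769]
wrist_force: [-0.5, 0.0, -0.7]
width: 0.0176
t 11.2 pos [0.4962 0.1443 0.0544] yaw 101.37 tilt 0.0 F [-0.5  0.  -0.7] w 0.0176
need cm tx,ty,tz [0.01 0.03 0.06] twist 0.07
```

```bash
python3 -m crank '[{"tx":0,"ty":0,"tz":0.05,"twist":0,"grip":0},{"tx":0,"ty":0,"tz":0.03,"twist":0,"grip":0},{"tx":0,"ty":0,"tz":0,"twist":0,"grip":0}]'
python3 -m crank '[{"tx":0,"ty":0,"tz":0,"twist":0,"grip":0.4},{"tx":0,"ty":0,"tz":0,"twist":0,"grip":0.4},{"tx":0,"ty":0,"tz":0,"twist":0,"grip":0.4},{"tx":0,"ty":0,"tz":0,"twist":0,"grip":0.4},{"tx":0,"ty":0,"tz":-2,"twist":0,"grip":0.4},{"tx":0,"ty":0,"tz":-4,"twist":0,"grip":0.4},{"tx":0,"ty":0,"tz":-5,"twist":0,"grip":0.4},{"tx":0,"ty":0,"tz":-2,"twist":0,"grip":0.4},{"tx":0,"ty":0,"tz":0,"twist":0,"grip":0.2}]'
python3 - <<'E'
from h import *
from bench import cams
go(.4965,.1447,.085,101.3)
for n,(x0,y0,x1,y1) in {"scene":(285,155,435,265),"top":(170,230,340,330)}.items():
    p=cams.snapshot(n); pickle.dump(p,open(n+"2.pkl","wb")); cv2.imwrite(f"pics/{n}2.png",cv2.resize(p["frame"][y0:y1,x0:x1,::-1],None,fx=4.7,fy=4.7,interpolation=cv2.INTER_CUBIC))
    print((((proj(p,combpts(.4965,.1447,.016,11.3))-[x0,y0])+.5)*4.7-.5).round().tolist())
E
```

```text
time: 11.58
tool_pos: [0.4963, 0.1443, 0.0538]
ee_rot: [3.141, -0.0, 1.769]
wrist_force: [-0.1, 0.3, -0.8]
width: 0.0175
time: 12.7
tool_pos: [0.4975, 0.1445, 0.186]
ee_rot: [3.137, 0.0, 1.769]
wrist_force: [-0.4, 0.1, -0.8]
width: 0.0307
t 12.7 pos [0.4975 0.1445 0.186 ] yaw 101.37 tilt 0.28 F [-0.4  0.1 -0.8] w 0.0307
need cm tx,ty,tz [ 0.04 -0.14 10.1 ] twist 0.07
[[117.0, 345.0], [144.0, 368.0], [144.0, 392.0], [450.0, 189.0], [478.0, 209.0]]
[[673.0, 189.0], [664.0, 144.0], [665.0, 147.0], [230.0, 277.0], [222.0, 231.0]]
```

View pics/scene2.png

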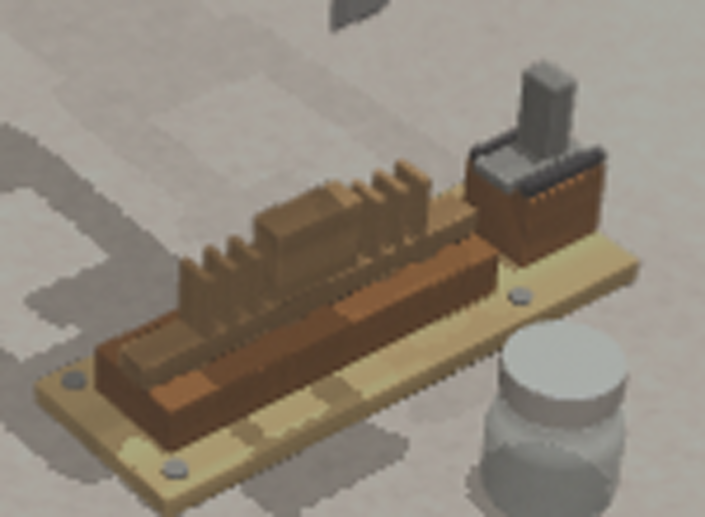

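View pics/top2.png

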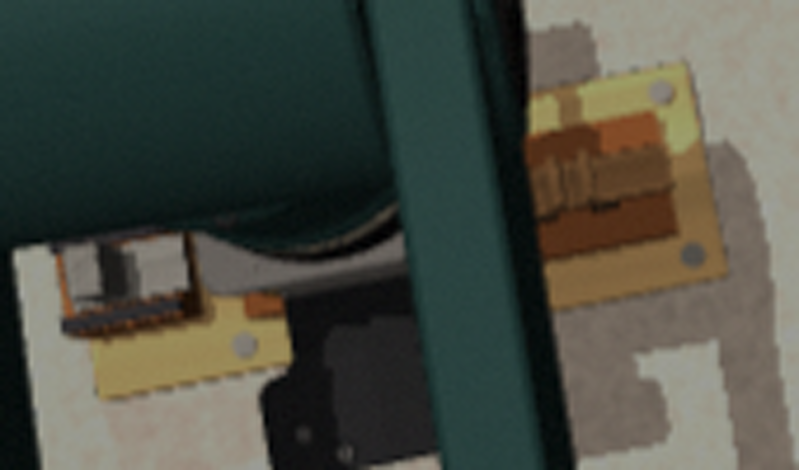

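The pictures show the spine lying flush on the block along its whole length. The spine end is at (118,350) in the scene crop, against a predicted (117,345) for seated. The keeper is still open. Next I'll push the knob from its outer side with the fingers shut.

```bash
python3 -m crank '[{"tx":4,"ty":-0.1,"tz":0,"twist":0,"grip":0},{"tx":5,"ty":0,"tz":0,"twist":0,"grip":0},{"tx":5,"ty":0,"tz":0,"twist":0,"grip":0},{"tx":2,"ty":0,"tz":0,"twist":0,"grip":0},{"tx":0,"ty":0,"tz":0,"twist":0,"grip":0},{"tx":0,"ty":0,"tz":3,"twist":0,"grip":0},{"tx":0,"ty":0,"tz":3,"twist":0,"grip":0},{"tx":0,"ty":0,"tz":0,"twist":0,"grip":0},{"tx":0,"ty":0,"tz":0,"twist":0,"grip":0}]'
python3 -c "
from h import *
go(.4648,.3034,.080,101.3)"
```

```text
time: 13.92
tool_pos: [0.4646, 0.3001, 0.1247]
ee_rot: [3.14, -0.0, 1.768]
wrist_force: [0.5, -0.1, 0.7]
width: 0.0003
t 13.93 pos [0.4646 0.3001 0.1247] yaw 101.29 tilt 0.07 F [ 0.5 -0.1  0.7] w 0.0003
need cm tx,ty,tz [0.32 0.08 4.47] twist -0.01
```

```bash
python3 -m crank '[{"tx":0.3,"ty":0.1,"tz":2,"twist":0,"grip":0},{"tx":0,"ty":0,"tz":2,"twist":0,"grip":0},{"tx":0,"ty":0,"tz":0.5,"twist":0,"grip":0},{"tx":0,"ty":0,"tz":0,"twist":0,"grip":0},{"tx":0,"ty":0,"tz":0,"twist":0,"grip":0}]'
python3 - <<'E'
from h import *
from bench import cams
go(.4648,.3034,.080,101.3)
n,(x0,y0,x1,y1)="scene",(325,125,475,235)
p=cams.snapshot(n); cv2.imwrite(f"pics/{n}3.png",cv2.resize(p["frame"][y0:y1,x0:x1,::-1],None,fx=4.7,fy=4.7,interpolation=cv2.INTER_CUBIC))
E
```

```text
time: 14.55
tool_pos: [0.4651, 0.3044, 0.0803]
ee_rot: [3.139, -0.001, 1.769]
wrist_force: [-0.3, 1.2, 0.2]
width: 0.0007
t 14.55 pos [0.4651 0.3044 0.0803] yaw 101.36 tilt 0.16 F [-0.3  1.2  0.2] w 0.0007
need cm tx,ty,tz [-0.09 -0.04  0.03] twist 0.06
```

View pics/scene3.png

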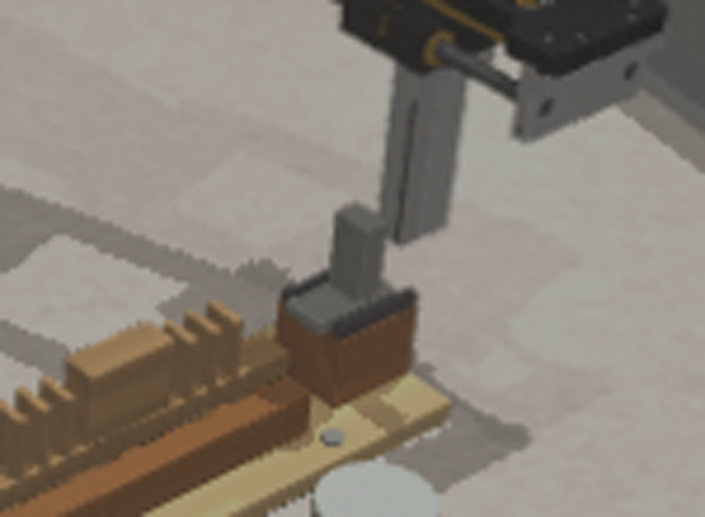

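The closed fingers stand behind the knob (fingers at (425,160), knob at (357,245)) with a clear gap. I'll push towards the comb while watching the force.

```bash
python3 -m crank '[{"tx":-0.7,"ty":0,"tz":0,"twist":0,"grip":0},{"tx":-0.7,"ty":0,"tz":0,"twist":0,"grip":0},{"tx":-0.3,"ty":0,"tz":0,"twist":0,"grip":0},{"tx":0,"ty":0,"tz":0,"twist":0,"grip":0}]'
python3 -m crank '[{"tx":-0.5,"ty":0,"tz":0,"twist":0,"grip":0},{"tx":-0.5,"ty":0,"tz":0,"twist":0,"grip":0}]'
python3 -m crank '[{"tx":-0.5,"ty":0,"tz":0,"twist":0,"grip":0},{"tx":-0.3,"ty":0,"tz":0,"twist":0,"grip":0}]'
python3 -c "
from h import *
go(.4735,.2601,.080,101.3)"
```

```text
time: 15.1
tool_pos: [0.4677, 0.2872, 0.0789]
ee_rot: [3.141, -0.0, 1.769]
wrist_force: [-0.3, 0.1, 1.8]
width: 0.0008
time: 15.35
tool_pos: [0.4696, 0.2777, 0.0789]
ee_rot: [3.141, -0.001, 1.77]
wrist_force: [-0.7, 2.5, 1.9]
width: 0.0007
time: 15.6
tool_pos: [0.4712, 0.2694, 0.0788]
ee_rot: [3.141, -0.0, 1.769]
wrist_force: [-0.9, 1.4, 1.8]
width: 0.0003
t 15.6 pos [0.4712 0.2694 0.0788] yaw 101.36 tilt 0.02 F [-0.9  1.4  1.8] w 0.0003
need cm tx,ty,tz [-0.96  0.04 -0.12] twist 0.06
```

```bash
python3 -m crank '[{"tx":-0.4,"ty":0,"tz":0,"twist":0,"grip":0},{"tx":-0.4,"ty":0,"tz":0,"twist":0,"grip":0}]'
python3 -m crank '[{"tx":-0.3,"ty":0,"tz":0,"twist":0,"grip":0},{"tx":-0.3,"ty":0,"tz":0,"twist":0,"grip":0}]'
python3 -c "
from h import *
go(.4735,.2601,.080,101.3)"
```

```text
time: 15.85
tool_pos: [0.4723, 0.2639, 0.0789]
ee_rot: [3.141, -0.005, 1.769]
wrist_force: [-2.1, 11.7, 0.7]
width: 0.0005
time: 16.1
tool_pos: [0.4723, 0.2635, 0.0791]
ee_rot: [3.14, -0.017, 1.771]
wrist_force: [-4.6, 23.3, -1.0]
width: 0.0001
t 16.1 pos [0.4723 0.2635 0.0791] yaw 101.45 tilt 0.97 F [-4.6 23.3 -1. ] w 0.0001
need cm tx,ty,tz [-0.36  0.05 -0.1 ] twist 0.15
```

Firm stop at about 23 N. I'll back off and check in the pictures whether it is fully shut.

```bash
python3 -m crank '[{"tx":1,"ty":0,"tz":0,"twist":0,"grip":0},{"tx":2,"ty":0,"tz":0,"twist":0,"grip":0},{"tx":2,"ty":0,"tz":0,"twist":0,"grip":0},{"tx":0,"ty":0,"tz":-5,"twist":0,"grip":0},{"tx":5,"ty":0,"tz":-5,"twist":0,"grip":0},{"tx":5,"ty":0,"tz":0,"twist":0,"grip":0},{"tx":5,"ty":0,"tz":0,"twist":0,"grip":0},{"tx":5,"ty":0,"tz":0,"twist":0,"grip":0},{"tx":0,"ty":0,"tz":0,"twist":0,"grip":0}]'
python3 - <<'E'
from h import *
from bench import cams
go(.4735,.2601,.080,101.3)
for n,(x0,y0,x1,y1) in {"scene":(285,155,435,265),"top":(170,230,340,330)}.items():
    p=cams.snapshot(n); pickle.dump(p,open(n+"4.pkl","wb")); cv2.imwrite(f"pics/{n}4.png",cv2.resize(p["frame"][y0:y1,x0:x1,::-1],None,fx=4.7,fy=4.7,interpolation=cv2.INTER_CUBIC))
E
```

```text
time: 17.23
tool_pos: [0.4236, 0.4987, 0.1714]
ee_rot: [-3.14, 0.001, 1.774]
wrist_force: [0.0, 0.4, 0.1]
width: 0.0004
t 17.23 pos [0.4236 0.4987 0.1714] yaw 101.65 tilt 0.09 F [0.  0.4 0.1] w 0.0004
need cm tx,ty,tz [-24.38   0.08   9.16] twist 0.35
```

View pics/scene4.png

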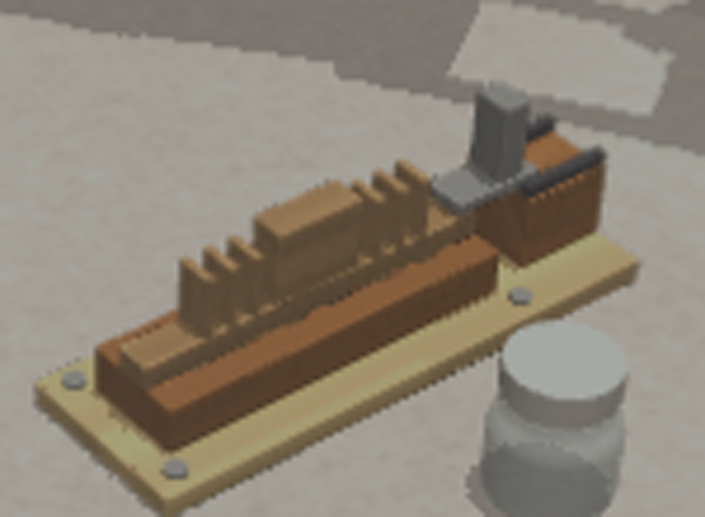

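View pics/top4.png

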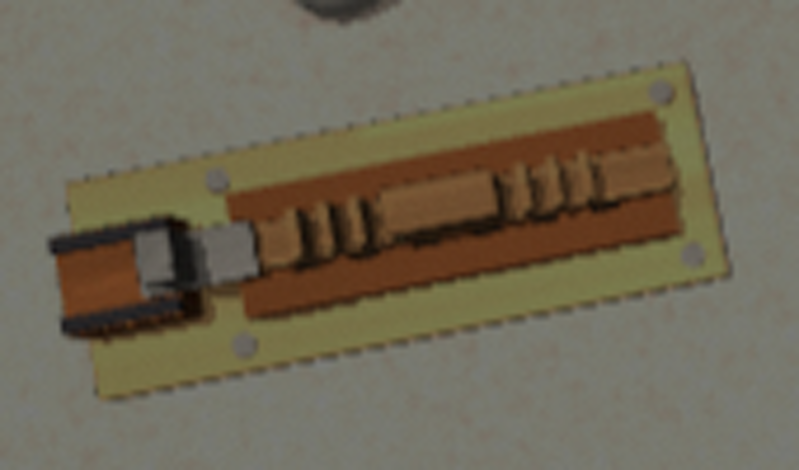

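Run:
```python
from h import *
T=load("top4");S=load("scene4")
for n in "04":
    for v,o in(("top",(175,265)),("scene",(380,165))):
        im=load(v+n)["frame"][o[1]:o[1]+40,o[0]:o[0]+45,::-1]; cv2.imwrite(f"pics/k{v}{n}.png",cv2.resize(cv2.convertScaleAbs(im,alpha=1.6),None,fx=8,fy=8,interpolation=cv2.INTER_CUBIC))
I=lambda n:cv2.imread(f"pics/k{n}.png")
cv2.imwrite("pics/kk.png",np.vstack([np.hstack([I("top0"),I("top4")]),np.hstack([I("scene0"),I("scene4")])])[:600])
f=np.array
for a,b in((plane(T,[(186.7,288)],.0925),plane(T,[(203,285.7)],.0925)),(plane(S,[(401.2,170.5)],.0925),plane(S,[(392,175.6)],.0925))): print(a,b,np.linalg.norm(a-b))
```

```text
[[0.46918737 0.27439941 0.0925    ]] [[0.47316584 0.24637573 0.0925    ]] 0.028304679661356275
[[0.47132737 0.27266632 0.0925    ]] [[0.4791969  0.24636849 0.0925    ]] 0.027450053707786456
```

View pics/kk.png

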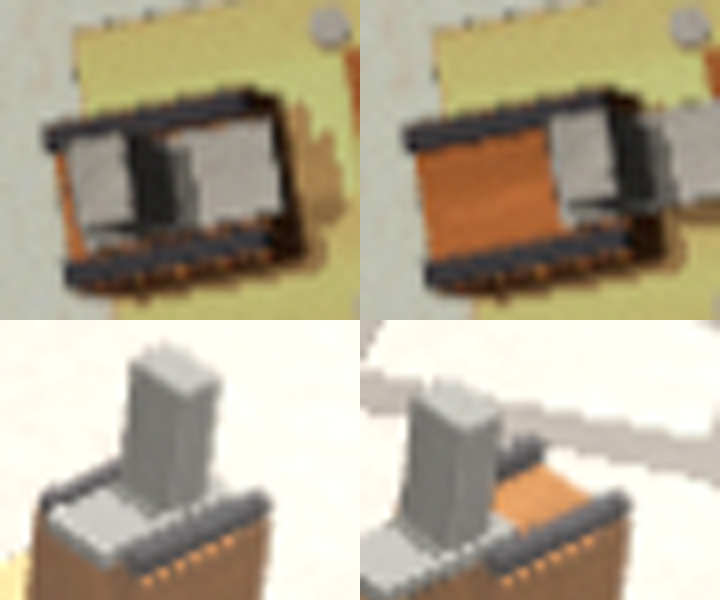

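Run:
```python
from h import *
a,b=load("scene0")["frame"],load("scene4")["frame"]
cv2.imwrite("pics/fin.png",b[:,:,::-1])
T=load("top4")
# comb spine ends, zoom 4.7 of top4: right end corners; left grip corners
g=(np.array([(383,191),(387,236),(497,215),(491,172)],float)+.5)/4.7-.5+[170,230]
print("grip centre",plane(T,g,.081).mean(0)[:2]-np.array([.4963,.1454]))
from bench import cams
for q in("jar","tile","bowl"):
    p=load("top0"); 
p=cams.snapshot("scene")
for q in("jar","tile","bowl"): print(q,[(r["conf"],r["centre"]) for r in cams.outline_of(p,q)][:1])
```

```text
grip centre [-1.04740494e-05 -1.29018961e-03]
jar [(0.79, [405.3, 243.9])]
tile [(0.69, [245.2, 318.6])]
bowl [(0.83, [365.7, 358.8])]
```

View pics/fin.png

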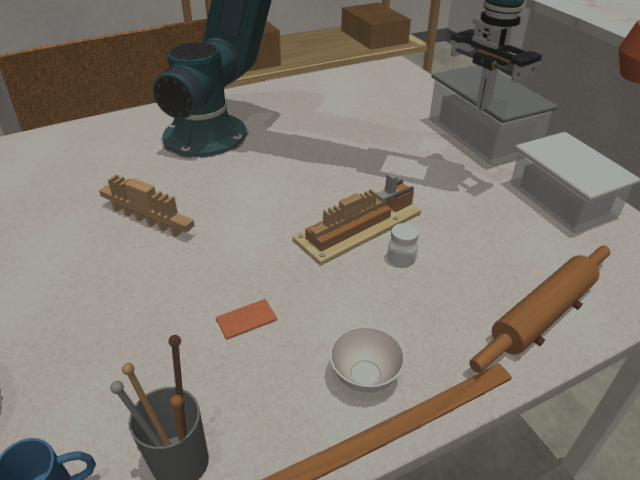

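The picture shows the rack assembled at (357,220), and the jar, tile and bowl at their starting pixels. I'll move the tool a little away from the grey box for clearance, then hand in.

```bash
python3 -m crank '[{"tx":-3,"ty":0,"tz":-3,"twist":0,"grip":0},{"tx":-3,"ty":0,"tz":-1,"twist":0,"grip":0},{"tx":0,"ty":0,"tz":0,"twist":0,"grip":0},{"tx":0,"ty":0,"tz":0,"twist":0,"grip":0}]'
python3 -c "
from bench import ticket; print(ticket.close_job())"
```

```text
time: 18.02
tool_pos: [0.4375, 0.4363, 0.2127]
ee_rot: [-3.141, -0.001, 1.768]
wrist_force: [0.3, 0.4, 0.2]
width: 0.0006
the job is handed in; nothing more can be done
None
```

The rack is back together: the smaller comb is home in all six slots, the keeper is pushed over its end, and the arm is clear. I handed the job in at about 18 s; the hand-in gives no verdict.

- **Comb:** I located the slots in both pictures. The block appeared shifted only about 0.7 mm, and the tongues went straight in with less than about 2 N on the wrist. I released it before touching the keeper. The last pictures show the spine flush on the block, with the comb's centre about 1.3 mm from the base's middle.
- **Keeper:** I pushed the knob with closed fingers until it stopped firmly at about 24 N at the wrist. The pictures put its travel at 27.5 to 28 mm from wherever it started (0 to 4 mm), so it should be past the 24 mm needed.
- **Bystanders:** The jar, tile and bowl came up within 2 pixels of where they were at the start in the scene view.
- **Disagreements:** The two cameras differed by about 2 mm on the comb's and the knob's position before the grasp and the push. They also differed by about 6 mm across on the knob's final position, because I read its corners by eye. Neither affected the result as far as I could see.

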